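# Slide a sample carrier onto the chill plate and complete it

### The arm

A 6-joint arm with a two-finger parallel gripper is mounted at the origin on a cart in front of the work surface, level with it; the furniture and walls round the work are solid. World frame = base frame: x ahead of the robot, y to its left, z up, the work surface at z = 0. Lengths are in m, angles in rad, forces in N, time in s.
With the tool pointing down it reaches from about 0.3 to 0.75 m from the base axis. Payload 8.5 kg.
Tool frame: the origin (TCP) lies midway between the tips of the shut fingers; the grasp point (between the pads) lies 19 mm behind it (tcp_to_grasp is the distance from the TCP to the grasp point, in m); z points along the fingers, y is the line along which they close (so a half turn about z gives the same grasp; the last joint's range is limited). The gripper opens to 85 mm and grips with 20 to 120 N. Pads are 22 mm wide; open, the fingers measure 114 mm over their backs; the gripper's body (76 mm by 85 mm) begins 54 mm behind the grasp point. The pads swing forward as they close: fully open they stand 13 mm farther back than shut.
Start: joints at [1.13, 0.381, 1.297, -0, 1.464, -0.215], TCP at [0.123, 0.536, 0.194] pointing down, gripper open.
Joint ranges: [-3.11, 3.11], [-0.89, 2.33], [0.22, 2.48], [-1.42, 4.56], [0.17, 2.85], [-2.88, 2.88]. Speed limits (rad/s): [2.39, 2.39, 3.14, 3.14, 3.14, 3.14].

### API

Orientations are given as [roll, pitch, yaw] about the fixed x, y, z axes, in that order (R = Rz(yaw) Ry(pitch) Rx(roll)).
In Python, from station import state, camera, job_done, search_frame, trace, tcp_to_grasp gives the robot as it stands.
- The arm moves only by the tool jog_arm, never from a script. Its argument "increments" is one flat list of numbers, 6 for each row, row after row: the shift along the tool's x, y, z in units of 10 cm (1.0 is 10 cm), then the turn, a rotation vector about the tool's x, y, z in units of 2 pi rad (1.0 is 2 pi rad). A call has exactly 8 rows; each row is the pose to reach, as a shift and turn from the pose commanded when the call began, along the tool's axes at that moment, turning the shorter way round; what a row does not reach only later rows make up. A row lasts 1/12 s, in which the tool goes at most 41.7 mm and 7.16 degrees, less where a joint would pass 70% of its speed; a pose out of reach is approached as far as the arm can. A call with a number of a shift or a turn outside -1 to 1 is refused whole. A call with a gripper value outside its range is refused whole. "grip" is the closure, from -1 (fully open) to 1 (shut), set as the call begins (left out, the last holds). The fingers move at their own pace and stop on an object; "squeeze" is the grip in N (left out, the last holds). Time passes only in rows, so rows that repeat a pose let the fingers close, or fill a call up. It gives the time, the measured TCP pose, the force, the opening and the grip force at its end, in the units of the state.
- state(): the state, without advancing time (a new reading comes with each control period).
- camera(name): name is "scene" or "top"; returns a dict with "color" (420x560x3 uint8, red, green, blue), "camera_matrix" (3x3 intrinsics, pixels), "R" (3x3) and "t" (3): a world point X has camera coordinates R X + t. Camera axes: x right, y down, z forward; pixel columns grow to the right and rows downward; lengths in m; the calibration is good to about 2 mm. A picture is of the moment at which its call begins. There is no depth.
- job_done(): hands the job in; it is judged then, once.
Trained networks look in a picture, given as the dict that the camera call returned (one of the last four; its "shot" number tells which), for a name from the list of things; names that differ only in an ending like _2 or _b are one class to them, and where a whole thing is asked for, a point or a joint stands for the part that bears it (a point fixed in the world has none). Each returns a list of dicts, best first, with "p" (0 to 1); they miss things now and then, are a little off and sometimes report something else, mostly with a low value. They report only what shows in the picture. A call takes as long as a camera call. They do not tell look-alikes from the thing itself.
- search_frame(picture, query): "extent" ([left, top, width, height] in pixels, round what is visible of it).
- trace(picture, query): "pixels" (420x560 bool, what is visible of it) and "extent" ([left, top, width, height] in pixels, round what is visible of it).
The state is a dict: "t": time; "joint_positions": joint angles; "joint_velocities": joint speeds; "joint_torque": joint torques, N m; "position": TCP position; "ee_rot": TCP orientation; "force": force on the tool from outside, world axes, zero at the start; "torque": the same for the moment, N m; "grip_width": opening from 0.0 (shut) to 1.0 (fully open); "grasp_force": force on a finger pad.
Only numpy, scipy, OpenCV 4.12 (cv2) and the standard library are available. Lean on these libraries where they do the work, as an engineer would, in place of code of your own. Each camera call takes 0.05 s, during which the arm holds its last target. There are 200 camera calls.

### The job

Slide the white carrier board, with the orange sauce cup riding upright on its front spot, along the table and up the ramp onto the chill plate until it is fully home between the blue guides against the end stop; slide it, do not lift it. Then set the green sauce cup down, upright and centred, on the carrier's empty yellow spot. Do not tip either cup or drop the green one, and leave the label roll where it is.

Things in the scene. Friction and masses are not known exactly. Their poses are not given: they have to be found in the camera images.
- carrier: White flat carrier board, 164 (x) x 84 (y) x 8 mm, about 0.35 kg, lying on the table. Origin: centre of its underside. Its x axis points to its front edge, which goes first onto the chill plate. On top two yellow spots, 62 mm across inside a black rim; the front one bears the orange cup. At its tail stands a red upright grip.
- carrier_grip (a point): Centre of the top of the carrier's red upright grip, a post 16 mm along the board's x, 14 mm along its y, whose top is 57 mm above the board's underside and 49 mm above its upper face; it stands 72 mm behind the board's centre. Axes as the carrier's.
- front_spot (a point): Centre of the front yellow spot, on the carrier's upper face (8 mm above its underside).
- rear_spot (a point): Centre of the rear, empty yellow spot, on the carrier's upper face; 26 mm behind the carrier's centre, 46 mm before the grip's axis.
- chill_plate: Fixed aluminium chill plate; origin on the table below plate_home. x axis: from open mouth to end stop. Bed 5 mm high; ramp from x = -109 mm (table) to x = -84 mm (bed). Two blue side guides, 17 mm high, 90 mm apart inside from x = -58 mm on, flaring to about 114 mm apart at x = -93 mm. Blue end stop, 22 mm high, face at x = +82 mm. Overall 210 x 130 mm.
- plate_home (a point): Point on the chill plate's bed, 5 mm above the table, where the carrier's origin lies when it is fully home (carrier's x axis along the plate's x axis).
- orange_cup: Small cup of orange-brown sauce, 46 mm high, 67 mm across the rim, tapering to 49 mm at the base, 50 g; origin at the centre of its underside. Stands on the carrier's front spot.
- green_cup: Small cup of dark green sauce, same size as the orange one, 50 g; origin at the centre of its underside. Stands on the table.
- label_roll: Roll of white labels standing on end, 68 mm across, 50 mm high; origin at the centre of its underside. Not part of the work.
There are look-alikes about, which are no part of the job. What is shaped like the green_cup but purple or red is not meant.

How it is judged:
By the outcome, as a careful person would: the job done as asked, in the order asked, and still so for the second after the job is handed in, with the robot touching nothing.
It also fails if it takes over 51 s, if anything falls off the work surface, if the arm or the gripper's body presses on something with over 40 N, if the wrist force passes 120 N, or if a joint passes its speed limit or range.

## Working session

There is one attempt and no reset: what is moved stays moved. The work goes in short steps, Python scripts to look and compute and a tool call to move; the robot and the scene stay as the last step left them, time stands still between calls to the robot, and variables do not carry over. Pictures are saved under pics/ and viewed, at most 10 in all, crops included, and the job is handed in when it is done.

Besides the shell and the picture viewer there is one more tool, called after ">>>" by a JSON object that holds its "api" and its "payload", one argument or row to a line. jog_arm: Moves the arm, as the interface text tells. Shifts and turns lie within -1 to 1; 1 stands for 10 cm of shift or 2 pi rad of turn. Its arguments: {"type":"object","properties":{"increments":{"type":"array"},"grip":{"type":"number"},"squeeze":{"type":"number"}},"required":["increments"]}

```bash
mkdir -p pics; cat > h.py <<'E'
import numpy as np, cv2
from station import *
def ray(c,u,v):
    d=np.linalg.inv(c["camera_matrix"])@[u,v,1]; R=np.array(c["R"]); return -R.T@np.array(c["t"]), R.T@d
def at(c,u,v,z):
    o,d=ray(c,u,v); return o+d*(z-o[2])/d[2]
def px(c,X):
    p=np.array(c["camera_matrix"])@(np.array(c["R"])@np.array(X)+np.array(c["t"])); return p[:2]/p[2]
def save(c,n): cv2.imwrite("pics/"+n,c["color"][:,:,::-1])
E
python3 - <<'E'
from h import *
for n in("top","scene"):
    c=camera(n); save(c,n+"0.png"); print(n,ray(c,280,210))
    for q in("carrier","carrier_grip","orange_cup","green_cup","label_roll","chill_plate"):
        print(q,[(np.round(d["extent"]).tolist(),round(d["p"],2)) for d in search_frame(c,q)])
s=state();print(s, tcp_to_grasp)
E
```

```text
top (array([0.36419572, 0.30720942, 1.04447802]), array([ 0.21824725, -0.02776889, -0.97558461]))
carrier [([224.0, 235.0, 74.0, 61.0], 0.72)]
carrier_grip [([226.0, 233.0, 75.0, 62.0], 0.77)]
orange_cup [([266.0, 240.0, 21.0, 22.0], 0.8), ([310.0, 175.0, 95.0, 76.0], 0.69)]
green_cup [([269.0, 178.0, 21.0, 28.0], 0.94), ([212.0, 200.0, 22.0, 24.0], 0.92), ([354.0, 140.0, 20.0, 21.0], 0.75), ([170.0, 299.0, 24.0, 20.0], 0.61)]
label_roll [([309.0, 150.0, 24.0, 30.0], 0.59)]
chill_plate [([310.0, 177.0, 93.0, 76.0], 0.69)]
scene (array([-0.13059223, -0.09480682,  0.51820539]), array([ 0.76086022,  0.44338419, -0.47381785]))
carrier [([204.0, 232.0, 84.0, 44.0], 0.81)]
carrier_grip [([203.0, 233.0, 82.0, 43.0], 0.73), ([296.0, 218.0, 25.0, 17.0], 0.72)]
orange_cup [([251.0, 241.0, 25.0, 19.0], 0.68)]
green_cup [([401.0, 223.0, 25.0, 26.0], 0.93), ([294.0, 219.0, 26.0, 19.0], 0.84), ([139.0, 236.0, 24.0, 19.0], 0.84), ([240.0, 206.0, 24.0, 20.0], 0.67)]
label_roll [([348.0, 206.0, 30.0, 36.0], 0.6)]
chill_plate [([317.0, 242.0, 112.0, 58.0], 0.84)]
{'t': 0.7, 'joint_positions': array([ 1.12967312e+00,  3.80587152e-01,  1.29742977e+00, -6.84547672e-06,
        1.46362227e+00, -2.15287743e-01]), 'joint_velocities': array([ 0.00114446,  0.0009261 , -0.00036644, -0.00197112, -0.00051648,
        0.00234203]), 'joint_torque': array([-9.95306254e-04, -4.48259962e+01, -2.31437498e+01, -2.09929854e-04,
        5.17598728e-04,  1.01230785e-05]), 'position': array([0.12313729, 0.535999  , 0.19351925]), 'ee_rot': array([-3.14154573e+00, -3.29416474e-06,  2.91575792e+00]), 'force': array([ 0.46770691,  0.10480756, -0.47796303]), 'torque': array([ 0.00686315,  0.00559311, -0.01215787]), 'grasp_force': 0.0, 'grip_width': 1.0014973736674386} 0.0187
```

```bash
python3 - <<'E'
import cv2
a=cv2.imread("pics/top0.png")[130:330,150:410]
cv2.imwrite("pics/top0z.png",cv2.resize(a,None,fx=3,fy=3,interpolation=cv2.INTER_CUBIC))
a=cv2.imread("pics/scene0.png")[170:320,120:440]
cv2.imwrite("pics/scene0z.png",cv2.resize(a,None,fx=2.5,fy=2.5,interpolation=cv2.INTER_CUBIC))
E
```

```text
(no output)
```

View pics/top0z.png

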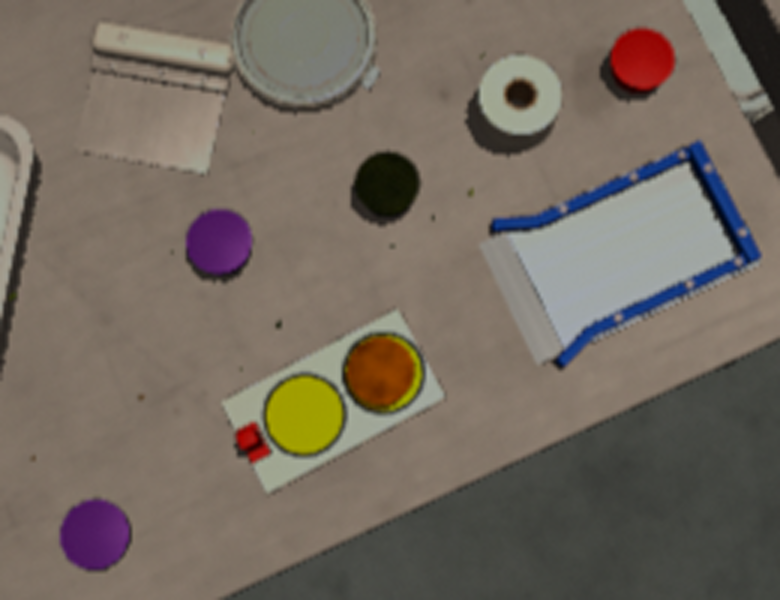

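View pics/scene0z.png

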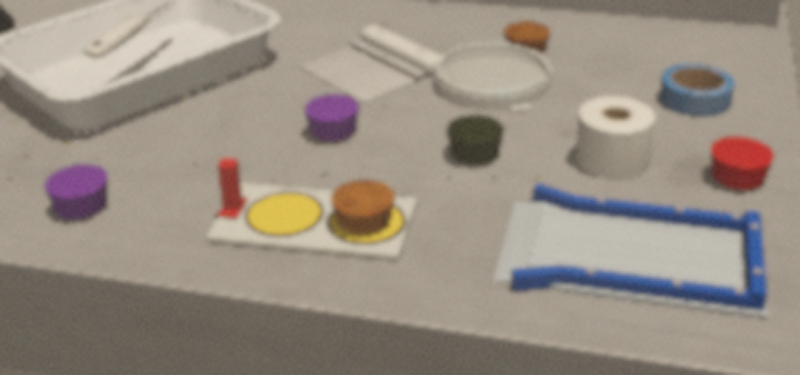

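```bash
cat >> h.py <<'E'
from scipy.optimize import minimize
def render(c,boxes,S=4):
    m=np.zeros((420*S,560*S),np.uint8)
    for P in boxes:
        q=np.array([px(c,X) for X in P])
        h=cv2.convexHull(((q+.5)*S-.5).astype(np.float32))
        cv2.fillPoly(m,[np.round(h*16).astype(np.int32)],1,shift=4)
    return cv2.resize(m.astype(np.float32),(560,420),interpolation=cv2.INTER_AREA)
def prism(poly,z0,z1,p):
    a=np.array(poly,float);C,S=np.cos(p[2]),np.sin(p[2])
    w=a@np.array([[C,S],[-S,C]])+p[:2]
    return [(*v,z) for v in w for z in(z0,z1)]
def fit(obs,model,p0,step):
    def f(p): return sum(np.abs(render(c,model(p))-m).sum() for c,m in obs)
    sim=[np.array(p0)]+[np.array(p0)+np.eye(len(p0))[i]*step[i] for i in range(len(p0))]
    r=minimize(f,p0,method="Nelder-Mead",options=dict(initial_simplex=sim,maxiter=250,xatol=1e-4,fatol=.3)); return r.x,r.fun,sum(m.sum() for _,m in obs)
def board(p,z=0): return [prism([(-.082,-.042),(.082,-.042),(.082,.042),(-.082,.042)],z,z+.008,p)]
def plate(p):
    w=p[3];t=p[4];b=[prism([(.082,-.045-w),(.082+t,-.045-w),(.082+t,.045+w),(.082,.045+w)],.005,.022,p)]
    for s in(1,-1):
        b+=[prism([(-.058,s*.045),(.082,s*.045),(.082,s*(.045+w)),(-.058,s*(.045+w))],.005,.017,p),
            prism([(-.058,s*.045),(-.093,s*.057),(-.093,s*(.057+w)),(-.058,s*(.045+w))],.005,.017,p)]
    return b
def masks(c):
    im=c["color"]; h=cv2.cvtColor(im,cv2.COLOR_RGB2HSV); H,S,V=[h[...,i].astype(int) for i in range(3)]
    return H,S,V
def comp(m,pt=None):
    n,l,st,ce=cv2.connectedComponentsWithStats(m.astype(np.uint8))
    k=1+np.argmax(st[1:,4]); return l==k,ce[k],st[k]
E
cat > m1.py <<'E'
from h import *
import sys
ob=[];T=camera("top");Sc=camera("scene")
def box(m,r): o=np.zeros_like(m); x,y,w,h=r; o[y:y+h,x:x+w]=m[y:y+h,x:x+w]; return o
for c,r in((T,(300,165,115,100)),(Sc,(300,225,140,90))):
    H,S,V=masks(c); b=box((H>95)&(H<130)&(S>110)&(V>60),r); ob.append((c,comp(b)[0].astype(np.float32)))
a=at(T,150+510/3,130+300/3,.005); e=at(T,150+725/3,130+205/3,.005); d=e-a; yaw=np.arctan2(d[1],d[0]); mid=a+d/np.linalg.norm(d)*.10
print("init",mid,yaw)
for o in (ob,ob[:1],ob[1:]): print("plate",fit(o,plate,[mid[0],mid[1],yaw,.009,.010],[.01,.01,.05,.003,.003]))
H,S,V=masks(T)
g=box((V>150)&(S<60)|((H>20)&(H<35)&(S>150)&(V>90)),(215,225,90,75))
m,_,_=comp(g); hull=cv2.convexHull(np.argwhere(m)[:,::-1].astype(np.int32)); M=np.zeros((420,560),np.uint8); cv2.fillPoly(M,[hull],1)
y0=at(T,150+305/3,130+415/3,.008);f0=at(T,150+384/3,130+372/3,.008);print("spots",y0,f0,np.linalg.norm(f0-y0));d=f0-y0
print("carrier",fit([(T,M.astype(np.float32))],board,[*(y0+d*.5)[:2],np.arctan2(d[1],d[0])],[.01,.01,.05]))
ym,ce,st=comp(box((H>20)&(H<35)&(S>150)&(V>90),(232,250,34,36)));print("rear spot",at(T,*ce,.008),ym.sum())
rm,ce,st=comp(box(((H<8)|(H>172))&(S>170)&(V>90),(225,265,20,25)));print("red",ce,st[:5])
gm,ce,st=comp(box((V<55),(262,175,35,35)));print("dark",ce,st)
print("green rim",at(T,279,192,.046)); np.save("tmp.npy",V)
for c,n in((T,"top"),(Sc,"scene")):
  for d in trace(c,"green_cup")+trace(c,"orange_cup"):
    v,u=np.argwhere(d["pixels"]).mean(0); print(n,round(d["p"],2),(u,v),at(c,u,v,.025 if n=="scene" else .046),c["color"][int(v),int(u)])
  for d in trace(c,"label_roll")[:1]:
    v,u=np.argwhere(d["pixels"]).mean(0); print("roll",at(c,u,v,.04))
E
python3 m1.py
```

```text
init [0.55542799 0.09185168 0.005     ] -1.3188955227514456
plate (array([ 5.54057157e-01,  8.33867682e-02, -1.30578351e+00, -4.61685083e-05,
        7.28366098e-03]), np.float64(868.6875), np.float32(684.0))
plate (array([ 5.63512207e-01,  8.72833555e-02, -1.23388733e+00,  6.39186057e-06,
        1.31670472e-02]), np.float64(269.125), np.float32(187.0))
plate (array([ 5.52760673e-01,  8.69935830e-02, -1.27898878e+00, -7.16477915e-06,
        1.23948189e-02]), np.float64(747.5625), np.float32(497.0))
spots [0.46508414 0.36885609 0.008     ] [0.48877427 0.30050892 0.008     ] 0.07233642511013766
carrier (array([ 0.48503878,  0.33612541, -1.235636  ]), np.float64(1819.125), np.float32(543.0))
rear spot [0.46643506 0.37025534 0.008     ] 531
red [232.06818182 275.15909091] [229 271   7   9  44]
dark [277.67076167 192.09090909] [267 181  23  24 407]
green rim [0.63189615 0.2738504  0.046     ]
top 0.88 (np.float64(278.644908616188), np.float64(191.33420365535247)) [0.63367914 0.27442346 0.046     ] [18 20  4]
top 0.86 (np.float64(181.29468599033817), np.float64(308.32850241545896)) [0.39
[... 479 characters left out ...]
4.67)) [0.62959639 0.2712269  0.025     ] [72 70 52]
scene 0.96 (np.float64(415.58222222222224), np.float64(234.4488888888889)) [0.69884335 0.04389267 0.025     ] [191  61  55]
scene 0.7 (np.float64(150.47401247401248), np.float64(245.7089397089397)) [0.39086353 0.53666219 0.025     ] [132  77 142]
scene 0.6 (np.float64(252.49837133550488), np.float64(216.35504885993484)) [0.60278725 0.41005226 0.025     ] [133  79 145]
scene 0.3 (np.float64(238.21143208358941), np.float64(257.44867854947756)) [0.44284737 0.34180901 0.025     ] [220 193  82]
scene 0.86 (np.float64(264.78636363636366), np.float64(251.95)) [0.48547666 0.30371696 0.025     ] [171 112  60]
roll [0.66441726 0.14864689 0.04      ]
```

```bash
cat > m1.py <<'E'
from h import *
ob=[];T=camera("top");Sc=camera("scene")
def box(m,r): o=np.zeros_like(m); x,y,w,h=r; o[y:y+h,x:x+w]=m[y:y+h,x:x+w]; return o
im=T["color"].astype(int)
for n,(x,y) in dict(board=(233,270),board2=(285,240),table=(240,230),bed=(360,205),guide=(345,235),stop=(398,200)).items(): print(n,im[y,x])
for c,r in((T,(300,165,115,100)),(Sc,(300,225,140,90))):
    i=c["color"].astype(int); b=box(i[...,2]-i[...,0]>35,r); ob.append((c,b.astype(np.float32)));print(b.sum())
for o in (ob,ob[:1],ob[1:]): print("plate",fit(o,plate,[.561,.088,-1.24,.008,.010],[.006,.006,.05,.003,.003]))
tab=im[225:232,235:260].reshape(-1,3).mean(0);print(tab)
x,y,w,h=215,225,90,75
sub=im[y:y+h,x:x+w]; g=(sub[...,1]>tab[1]+35)&(sub[...,0]-sub[...,1]<20)|((sub[...,0]-sub[...,2]>60)&(sub[...,1]>60))
big=np.zeros((420,560),bool);big[y:y+h,x:x+w]=g
m,_,_=comp(cv2.morphologyEx(big.astype(np.uint8),cv2.MORPH_CLOSE,np.ones((3,3))))
hull=cv2.convexHull(np.argwhere(m)[:,::-1].astype(np.int32)); M=np.zeros((420,560),np.uint8); cv2.fillPoly(M,[hull],1)
print("carrier",fit([(T,M.astype(np.float32))],board,[.482,.345,-1.237],[.01,.01,.05]))
o=im.astype(np.uint8)[...,::-1].copy(); 
o[M>0]=o[M>0]//2+[127,0,0]; o[ob[0][1]>0]=[0,0,255]
s=Sc["color"][...,::-1].copy(); s[ob[1][1]>0]=[0,0,255]
cv2.imwrite("pics/chk.png",np.vstack([cv2.resize(o[150:320,200:420],(560,433)),s[200:320,150:]. copy()[:, :410][:, :560] if 0 else cv2.resize(s[225:310,300:440],(560,160))]))
E
python3 m1.py
```

```text
board [155 133 115]
board2 [160 166 151]
table [134 119 105]
bed [160 166 166]
guide [159 166 169]
stop [130 116 102]
731
1212
plate (array([ 0.55894837,  0.08516594, -1.30157336,  0.00771165,  0.00863982]), np.float64(650.3125), np.float32(1943.0))
plate (array([ 0.55957051,  0.08360296, -1.29902985,  0.00844971,  0.00757993]), np.float64(201.6875), np.float32(731.0))
plate (array([ 0.55893306,  0.08630178, -1.29833057,  0.00652048,  0.00944063]), np.float64(380.9375), np.float32(1212.0))
[132.82285714 118.82285714 105.29714286]
carrier (array([ 0.47499785,  0.34591087, -1.24187534]), np.float64(131.5), np.float32(2253.0))
```

View pics/chk.png

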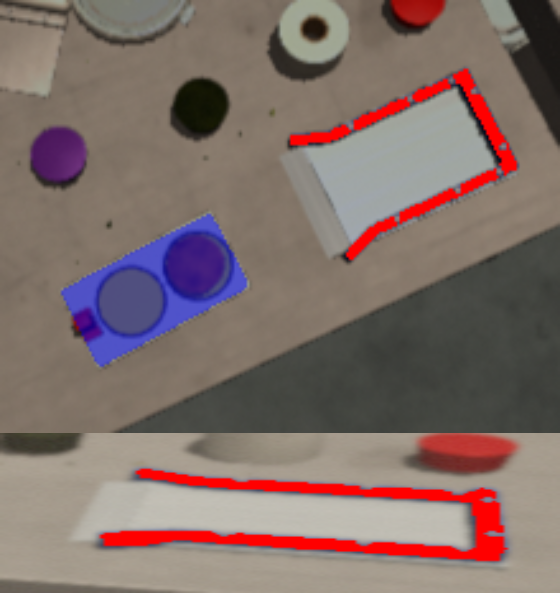

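```bash
cat > go.py <<'E'
import sys,numpy as np
from station import state
s=state(); x,y,z,yaw=map(float,sys.argv[1:5]); p=np.array(s["position"]); w=s["ee_rot"][2]
R=np.array([[np.cos(w),np.sin(w),0],[np.sin(w),-np.cos(w),0],[0,0,-1]])
d=R.T@(np.array([x,y,z])-p); t=-((yaw-w+np.pi)%(2*np.pi)-np.pi)/2/np.pi
print("t",s["t"],"pos",np.round(p,4),"rot",np.round(s["ee_rot"],4),"w",round(s["grip_width"],3),"gf",round(s["grasp_force"],1),"F",np.round(s["force"],1)); print("inc",np.round(d*10,3),"turn",round(t,4))
E
python3 - <<'E'
from h import *
import glob
T=camera("top");Sc=camera("scene")
for c in(T,Sc):
  for z in(.057,.008): print(px(c,[.4517,.4140,z]),end="")
  i=c["color"].astype(int); m=(i[...,0]-i[...,1]>60)&(i[...,1]<75)
  b=np.zeros_like(m)
  if c is T: b[265:290,222:245]=m[265:290,222:245]
  else: b[225:262,200:222]=m[225:262,200:222]
  print(comp(b)[2])
E
python3 go.py .452 .414 .194 1.9
```

```text
[231.50559132 275.54434111][233.94248723 276.97114943][229 271  11  13  80]
[211.35034144 233.71727469][213.61247894 252.99076469][208 235   9  21 115]
t 1.3 pos [0.1231 0.536  0.1935] rot [ 3.1415 -0.      2.9158] w 1.001 gf 0.0 F [-0.3  0.3  0.4]
inc [-3.479 -0.453 -0.005] turn 0.1617
```

>>> {"api": "jog_arm", "payload": {
  "increments": [-0.125, -0.056, 0, 0, 0, 0.019, -0.25, -0.11, 0, 0, 0, 0.038, -0.375, -0.17, 0, 0, 0, 0.057, -0.5, -0.225, 0, 0, 0, 0.076, -0.625, -0.28, 0, 0, 0, 0.095, -0.75, -0.34, 0, 0, 0, 0.114, -0.875, -0.39, 0, 0, 0, 0.133, -1, -0.45, 0, 0, 0, 0.152],
  "grip": -1,
  "squeeze": 60
}}

```text
t: 1.97
position: [0.211, 0.4694, 0.1936]
ee_rot: [3.142, -0.0, 1.955]
force: [-0.3, 0.2, 0.2]
grip_width: 0.997
grasp_force: 0.0
```

```bash
python3 go.py .452 .414 .13 1.9
```

```text
t 1.9667 pos [0.211  0.4694 0.1936] rot [ 3.1415e+00 -1.0000e-04  1.9549e+00] w 0.997 gf 0.0 F [-0.3  0.2  0.2]
inc [-1.417  2.027  0.636] turn 0.0087
```

>>> {"api": "jog_arm", "payload": {
  "increments": [-0.1, 0.125, 0, 0, 0, 0.001, -0.2, 0.25, 0, 0, 0, 0.002, -0.3, 0.375, 0, 0, 0, 0.003, -0.4, 0.5, 0, 0, 0, 0.004, -0.5, 0.625, 0, 0, 0, 0.005, -0.6, 0.75, 0, 0, 0, 0.006, -0.65, 0.875, 0, 0, 0, 0.007, -0.7, 1, 0, 0, 0, 0.0087]
}}

```text
t: 2.63
position: [0.3306, 0.443, 0.1936]
ee_rot: [3.141, -0.0, 1.905]
force: [0.3, -0.1, -0.3]
grip_width: 0.999
grasp_force: 0.0
```

>>> {"api": "jog_arm", "payload": {
  "increments": [-0.1, 0.125, 0, 0, 0, 0, -0.2, 0.25, 0.05, 0, 0, 0, -0.3, 0.375, 0.1, 0, 0, 0, -0.4, 0.5, 0.2, 0, 0, 0, -0.5, 0.625, 0.3, 0, 0, 0, -0.6, 0.75, 0.4, 0, 0, 0, -0.65, 0.9, 0.5, 0, 0, 0, -0.65, 0.95, 0.6, 0, 0, 0]
}}

```text
t: 3.3
position: [0.4431, 0.4119, 0.1318]
ee_rot: [-3.141, 0.0, 1.904]
force: [0.7, 0.9, 0.0]
grip_width: 0.996
grasp_force: 0.0
```

```bash
python3 go.py .4517 .414 .028 1.9
```

```text
t 3.3 pos [0.4431 0.4119 0.1318] rot [-3.1412e+00  4.0000e-04  1.9040e+00] w 0.996 gf 0.0 F [0.7 0.9 0. ]
inc [-0.008  0.088  1.038] turn 0.0006
```

>>> {"api": "jog_arm", "payload": {
  "increments": [0, 0.05, 0.1, 0, 0, 0, 0, 0.08, 0.25, 0, 0, 0, 0, 0.08, 0.4, 0, 0, 0, 0, 0.08, 0.55, 0, 0, 0, 0, 0.08, 0.7, 0, 0, 0, 0, 0.08, 0.85, 0, 0, 0, 0, 0.08, 1, 0, 0, 0, 0, 0.08, 1, 0, 0, 0]
}}

```text
t: 3.97
position: [0.4463, 0.4149, 0.0302]
ee_rot: [-3.136, 0.001, 1.907]
force: [-0.4, -0.5, 0.3]
grip_width: 1.001
grasp_force: 0.0
```

>>> {"api": "jog_arm", "payload": {
  "increments": [0, 0, 0, 0, 0, 0, 0, 0, 0, 0, 0, 0, 0, 0, 0, 0, 0, 0, 0, 0, 0, 0, 0, 0, 0, 0, 0, 0, 0, 0, 0, 0, 0, 0, 0, 0, 0, 0, 0, 0, 0, 0, 0, 0, 0, 0, 0, 0],
  "grip": 1,
  "squeeze": 60
}}

```text
t: 4.63
position: [0.4483, 0.4156, 0.0336]
ee_rot: [3.141, -0.0, 1.906]
force: [-0.3, -0.5, -0.1]
grip_width: -0.001
grasp_force: 0.0
```

```bash
python3 - <<'E'
import numpy as np
from station import camera
from h import save
c=camera("scene"); save(c,"s1.png")
import cv2
cv2.imwrite("pics/s1z.png",cv2.resize(c["color"][140:320,140:400,::-1],None,fx=2.5,fy=2.5))
E
python3 go.py .4517 .414 .028 1.9
```

```text
t 4.6833 pos [0.4483 0.4155 0.0336] rot [ 3.1416 -0.      1.9061] w -0.003 gf 0.0 F [-0.4 -0.3  0.9]
inc [-0.026  0.027  0.056] turn 0.001
```

View pics/s1z.png

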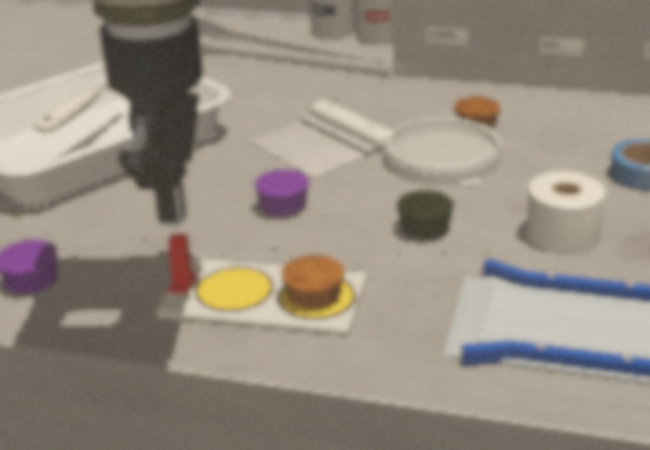

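```bash
python3 - <<'E'
from h import *
s=state();print(s["position"],s["ee_rot"],s["joint_positions"])
T=camera("top");S=camera("scene")
for c in(T,S): print(np.array(c["R"]).round(3).tolist(),np.array(c["t"]).round(3),px(c,s["position"]),px(c,s["position"]+[0,0,.1]))
a=cv2.resize(T["color"][180:340,160:340,::-1],None,fx=3,fy=3)
cv2.imwrite("pics/t1z.png",a)
E
```

```text
[0.44829749 0.41554349 0.03356695] [ 3.14156302e+00 -3.67335818e-06  1.90605928e+00] [ 5.54073332e-01  6.35065128e-01  1.34331339e+00 -3.10031973e-06
  1.16318442e+00  2.18811607e-01]
[[-0.165, -0.986, -0.003], [-0.964, 0.163, -0.208], [0.206, -0.031, -0.978]] [0.367 0.519 0.956] [232.25364793 277.79666457] [226.6821478  274.73064553]
[[0.493, -0.87, -0.023], [-0.422, -0.216, -0.881], [0.761, 0.444, -0.473]] [-0.006  0.381  0.387] [210.89030834 243.64491001] [205.91473695 202.02438325]
```

View pics/t1z.png

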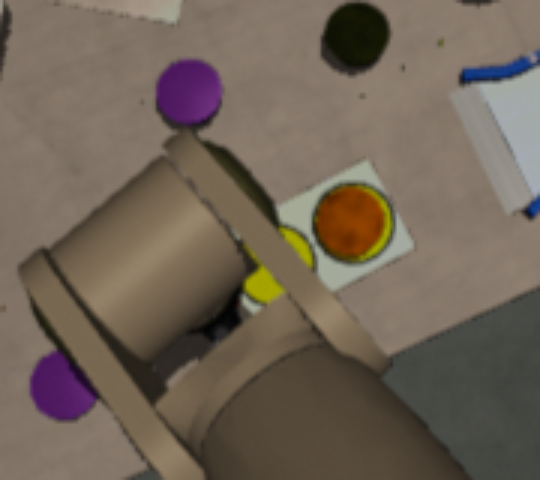

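View zoom.

```bash
python3 - <<'E'
from h import *
S=camera("scene");s=state()
a=S["color"][130:270,160:270,::-1]
b=cv2.resize(np.clip(a.astype(float)*1.8,0,255).astype(np.uint8),None,fx=4,fy=4,interpolation=cv2.INTER_CUBIC)
for z in(0,.019,.1):
  u=(px(S,s["position"]+[0,0,z])-[160,130]+.5)*4; cv2.circle(b,tuple(int(i) for i in u),4,(0,255,0),1)
cv2.imwrite("pics/s2z.png",b); print(at(S,209,228,.0336))
E
```

```text
[0.49871091 0.46004747 0.0336    ]
```

View pics/s2z.png

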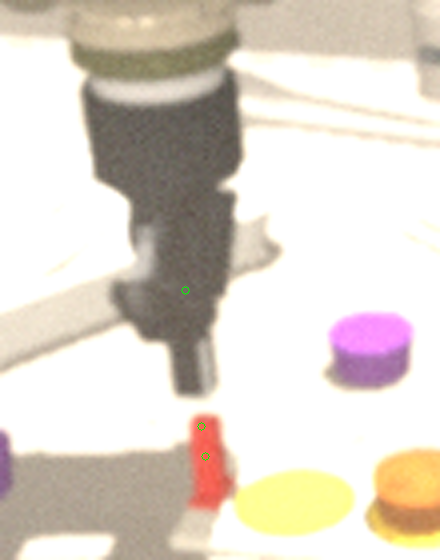

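```bash
python3 - <<'E'
from h import *
T=camera("top");S=camera("scene");P=np.array([.123,.536,.1935]);o=[]
for c,n in((T,"top0"),(S,"scene0")):
  u=px(c,P);print(n,u,px(c,P+[0,0,.1])); a=cv2.imread(f"pics/{n}.png"); 
  x0,y0=int(np.clip(u[0]-65,0,430)),int(np.clip(u[1]-100,0,270)); b=cv2.resize(a[y0:y0+150,x0:x0+130],None,fx=3,fy=3)
  print(x0,y0); b=np.clip(b*1.5,0,255).astype(np.uint8)
  for z in(0,.1): q=(px(c,P+[0,0,z])-[x0,y0])*3; cv2.circle(b,tuple(int(i) for i in q),4,(0,255,0),1)
  o.append(b)
cv2.imwrite("pics/start.png",np.hstack(o))
E
```

```text
top0 [181.44265911 461.68598322] [166.67048414 484.13112037]
116 270
scene0 [  1.29164027 238.39522034] [-23.11232418 176.97673895]
0 138
```

View pics/start.png

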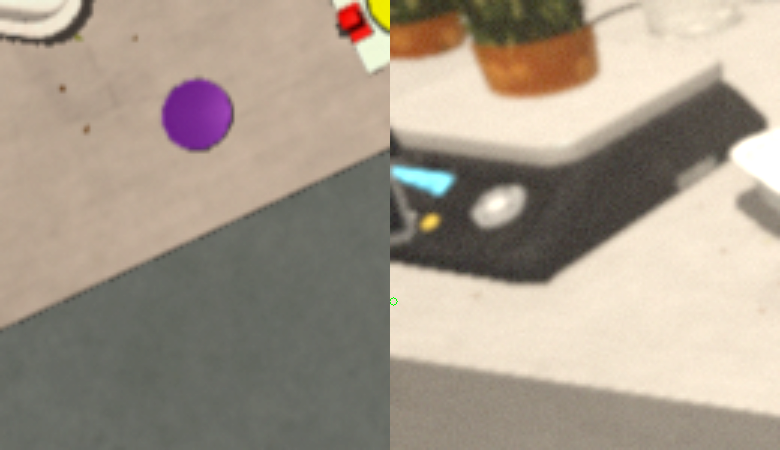

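>>> {"api": "jog_arm", "payload": {
  "increments": [-0.02, 0.03, 0, 0, 0, 0, -0.02, 0.03, 0, 0, 0, 0, -0.02, 0.03, 0, 0, 0, 0, -0.02, 0.03, 0, 0, 0, 0, -0.02, 0.03, 0.05, 0, 0, 0.001, -0.02, 0.03, 0.1, 0, 0, 0.001, -0.02, 0.03, 0.15, 0, 0, 0.001, -0.02, 0.03, 0.2, 0, 0, 0.001],
  "grip": -1
}}

```text
t: 5.6
position: [0.4516, 0.4146, 0.0127]
ee_rot: [-3.141, 0.0, 1.9]
force: [1.0, 0.4, -0.2]
grip_width: 1.0
grasp_force: 0.0
```

>>> {"api": "jog_arm", "payload": {
  "increments": [0, 0, 0, 0, 0, 0, 0, 0, 0, 0, 0, 0, 0, 0, 0, 0, 0, 0, 0, 0, 0, 0, 0, 0, 0, 0, 0, 0, 0, 0, 0, 0, 0, 0, 0, 0, 0, 0, 0, 0, 0, 0, 0, 0, 0, 0, 0, 0],
  "grip": 1,
  "squeeze": 30
}}

```text
t: 6.27
position: [0.4518, 0.4147, 0.0138]
ee_rot: [3.141, -0.0, 1.9]
force: [-0.3, 0.5, 3.0]
grip_width: 0.151
grasp_force: 29.5
```

```bash
python3 - <<'E'
from h import *
S=camera("scene");s=state();print(px(S,s["position"]))
a=S["color"][180:270,160:290,::-1]
b=cv2.resize(np.clip(a.astype(float)*1.5,0,255).astype(np.uint8),None,fx=4,fy=4,interpolation=cv2.INTER_CUBIC)
cv2.imwrite("pics/s3z.png",b)
E
python3 go.py .4517 .414 .012 1.9
```

```text
[213.10346161 250.63834695]
t 6.3167 pos [0.4518 0.4147 0.0139] rot [ 3.1413e+00 -2.0000e-04  1.8997e+00] w 0.151 gf 29.6 F [-1.8 -0.7  4.2]
inc [-0.007 -0.003  0.019] turn -0.0
```

View pics/s3z.png

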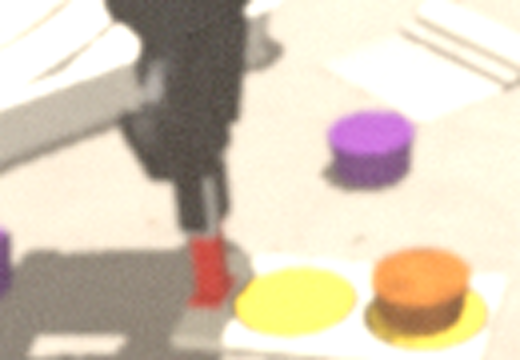

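>>> {"api": "jog_arm", "payload": {
  "increments": [0, 0, 0, 0, 0, 0, 0, 0, 0, 0, 0, 0, 0, 0, 0, 0, 0, 0, 0, 0, 0.02, 0, 0, 0, 0, 0, 0.05, 0, 0, 0, 0, 0, 0.1, 0, 0, 0, 0, 0, 0.14, 0, 0, 0, 0, 0, 0.14, 0, 0, 0],
  "grip": 0.2
}}

```text
t: 6.98
position: [0.4512, 0.4143, -0.0018]
ee_rot: [-3.14, 0.0, 1.9]
force: [-0.0, 0.5, -0.4]
grip_width: 0.396
grasp_force: 0.0
```

>>> {"api": "jog_arm", "payload": {
  "increments": [0, 0, 0, 0, 0, 0, 0, 0, 0, 0, 0, 0, 0, 0, 0, 0, 0, 0, 0, 0, 0, 0, 0, 0, 0, 0, 0, 0, 0, 0, 0, 0, 0, 0, 0, 0, 0, 0, 0, 0, 0, 0, 0, 0, 0, 0, 0, 0],
  "grip": 1,
  "squeeze": 50
}}

```text
t: 7.65
position: [0.4517, 0.4147, -0.0004]
ee_rot: [-3.141, -0.0, 1.9]
force: [-2.6, 0.5, 1.8]
grip_width: 0.153
grasp_force: 49.5
```

```bash
cat > rel.py <<'E'
import numpy as np
# plate frame -> grip world for carrier (along, lat, dyaw) ; usage: from rel import *
P=np.array([.559,.0852]);th=-1.300;u=np.array([np.cos(th),np.sin(th)]);n=np.array([-u[1],u[0]])
def grip(a,l=0,dy=0):
    c=P+a*u+l*n; return c-.072*np.array([np.cos(th+dy),np.sin(th+dy)])
E
python3 -c "
from rel import *
print(grip(-.200),grip(-.16),grip(0))"; python3 go.py .4793 .3513 0 1.842
```

```text
[0.48624032 0.34728783] [0.49694027 0.3087455 ] [0.53974008 0.15457619]
t 7.65 pos [ 4.517e-01  4.147e-01 -4.000e-04] rot [-3.1415 -0.      1.8998] w 0.153 gf 49.5 F [-2.6  0.5  1.8]
inc [-0.689  0.057 -0.004] turn 0.0092
```

>>> {"api": "jog_arm", "payload": {
  "increments": [-0.02, 0.003, 0, 0, 0, 0.0003, -0.06, 0.01, 0, 0, 0, 0.0008, -0.11, 0.017, 0, 0, 0, 0.0014, -0.17, 0.025, 0, 0, 0, 0.0021, -0.23, 0.034, 0, 0, 0, 0.0028, -0.29, 0.043, 0, 0, 0, 0.0036, -0.35, 0.052, 0, 0, 0, 0.0043, -0.41, 0.06, 0, 0, 0, 0.005]
}}

```text
t: 8.32
position: [0.4711, 0.3772, -0.0004]
ee_rot: [3.141, -0.0, 1.868]
force: [-1.5, 3.1, 1.7]
grip_width: 0.151
grasp_force: 49.5
```

```bash
python3 go.py .4862 .3473 0 1.8416
```

```text
t 8.3167 pos [ 4.711e-01  3.772e-01 -4.000e-04] rot [ 3.1414e+00 -1.0000e-04  1.8677e+00] w 0.151 gf 49.5 F [-1.5  3.1  1.7]
inc [-0.33   0.057 -0.004] turn 0.0042
```

>>> {"api": "jog_arm", "payload": {
  "increments": [-0.06, 0.01, 0, 0, 0, 0.0008, -0.12, 0.02, 0, 0, 0, 0.0016, -0.18, 0.03, 0, 0, 0, 0.0024, -0.23, 0.04, 0, 0, 0, 0.0031, -0.27, 0.048, 0, 0, 0, 0.0037, -0.3, 0.053, 0, 0, 0, 0.0042, -0.31, 0.055, 0, 0, 0, 0.0042, -0.31, 0.055, 0, 0, 0, 0.0042]
}}

```text
t: 8.98
position: [0.4853, 0.3494, -0.0004]
ee_rot: [3.141, 0.001, 1.842]
force: [0.5, 0.5, 2.9]
grip_width: 0.151
grasp_force: 49.7
```

```bash
cat > m2.py <<'E'
from h import *
# refit carrier yaw/pos from the visible board in the scene camera, spot + light pixels
S=camera("scene");T=camera("top");s=state();w=s["ee_rot"][2]-np.pi;p=np.array(s["position"])
c=p[:2]+.072*np.array([np.cos(w),np.sin(w)])
for cam,n in((S,"scene"),(T,"top")):
  a=cam["color"][:,:,::-1].copy()
  u0=px(cam,[*(c),0]).astype(int); x0,y0=max(u0[0]-85,0),max(u0[1]-60,0)
  b=cv2.resize(a[y0:y0+130,x0:x0+195],None,fx=4,fy=4,interpolation=cv2.INTER_CUBIC)
  q=np.array([px(cam,X) for X in board((*c,w))[0][1::2]]); cv2.polylines(b,[np.round((q-[x0,y0]+.5)*4).astype(int)],True,(0,255,0),1)
  for k in(.046,-.026):
    o=c+k*np.array([np.cos(w),np.sin(w)]); v=(px(cam,[*o,.008])-[x0,y0]+.5)*4; cv2.circle(b,tuple(v.astype(int)),3,(255,0,0),1)
  pl=[px(cam,X) for y in(.045,-.045) for X in prism([(-.058,y),(.082,y)],.017,.017,(.559,.0852,-1.3))[::2]]
  for i in(0,2): cv2.line(b,*[tuple(np.round((z-[x0,y0]+.5)*4).astype(int)) for z in pl[i:i+2]],(0,0,255),1)
  cv2.imwrite(f"pics/m2_{n}.png",b)
E
python3 m2.py; python3 go.py .4862 .3473 0 1.8416; python3 -c "
import cv2,numpy as np
cv2.imwrite('pics/m2.png',np.hstack([cv2.resize(cv2.imread('pics/m2_%s.png'%n),(400,267)) for n in('scene','top')]))"
```

```text
t 9.0833 pos [ 4.853e-01  3.493e-01 -4.000e-04] rot [3.1414e+00 1.0000e-03 1.8422e+00] w 0.153 gf 49.7 F [ 0.2 -1.7  2.3]
inc [-0.022  0.003 -0.004] turn 0.0001
```

View pics/m2_scene.png

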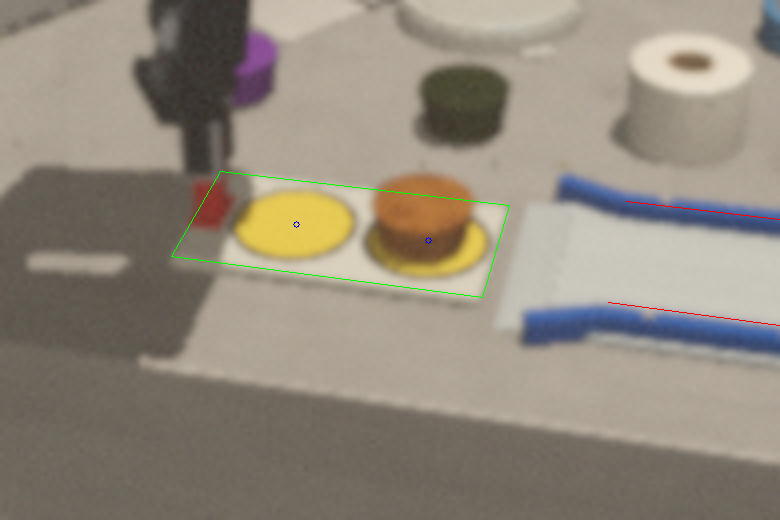

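>>> {"api": "jog_arm", "payload": {
  "increments": [-0.02, 0.001, 0, 0, 0, 0, -0.07, 0.002, 0, 0, 0, 0, -0.13, 0.003, 0, 0, 0, 0, -0.19, 0.003, 0, 0, 0, 0, -0.26, 0.003, 0, 0, 0, 0, -0.33, 0.003, 0, 0, 0, 0, -0.4, 0.003, 0, 0, 0, 0, -0.47, 0.003, 0, 0, 0, 0]
}}

```text
t: 9.75
position: [0.498, 0.3049, -0.0002]
ee_rot: [3.141, -0.001, 1.843]
force: [-2.1, 5.4, 4.4]
grip_width: 0.146
grasp_force: 50.0
```

>>> {"api": "jog_arm", "payload": {
  "increments": [-0.07, 0, 0, 0, 0, 0, -0.14, 0, 0, 0, 0, 0, -0.21, 0, 0, 0, 0, 0, -0.28, 0, 0, 0, 0, 0, -0.35, 0, -0.005, 0, 0, 0, -0.42, 0, -0.013, 0, 0, 0, -0.49, 0, -0.022, 0, 0, 0, -0.56, 0, -0.031, 0, 0, 0]
}}

```text
t: 10.42
position: [0.5129, 0.2508, 0.0028]
ee_rot: [3.141, -0.001, 1.843]
force: [-0.9, 4.2, 1.2]
grip_width: 0.153
grasp_force: 49.6
```

```bash
python3 go.py .5397 .1546 .005 1.8416
```

```text
t 10.4167 pos [0.5129 0.2508 0.0028] rot [ 3.1413e+00 -6.0000e-04  1.8426e+00] w 0.153 gf 49.6 F [-0.9  4.2  1.2]
inc [-0.999  0.    -0.022] turn 0.0002
```

>>> {"api": "jog_arm", "payload": {
  "increments": [-0.07, 0, -0.009, 0, 0, 0, -0.14, 0, -0.018, 0, 0, 0, -0.21, 0, -0.02, 0, 0, 0, -0.28, 0, -0.02, 0, 0, 0, -0.35, 0, -0.02, 0, 0, 0, -0.42, 0, -0.02, 0, 0, 0, -0.49, 0, -0.02, 0, 0, 0, -0.56, 0, -0.02, 0, 0, 0]
}}

```text
t: 11.08
position: [0.5279, 0.1958, 0.0044]
ee_rot: [-3.141, 0.0, 1.842]
force: [0.3, 0.6, -5.4]
grip_width: 0.15
grasp_force: 48.8
```

```bash
python3 go.py .5397 .1546 .005 1.8416
```

```text
t 11.0833 pos [0.5279 0.1958 0.0044] rot [-3.1410e+00  1.0000e-04  1.8419e+00] w 0.15 gf 48.8 F [ 0.3  0.6 -5.4]
inc [-0.429  0.003 -0.006] turn 0.0
```

>>> {"api": "jog_arm", "payload": {
  "increments": [-0.07, 0, 0, 0, 0, 0, -0.14, 0, 0, 0, 0, 0, -0.2, 0, 0, 0, 0, 0, -0.26, 0, 0, 0, 0, 0, -0.31, 0, 0, 0, 0, 0, -0.34, 0, 0, 0, 0, 0, -0.36, 0, 0, 0, 0, 0, -0.37, 0, 0, 0, 0, 0]
}}

```text
t: 11.75
position: [0.5379, 0.1608, 0.0046]
ee_rot: [3.142, -0.0, 1.842]
force: [0.6, 0.2, -5.1]
grip_width: 0.144
grasp_force: 48.8
```

```bash
python3 go.py .5397 .1546 .005 1.8416
```

```text
t 11.75 pos [0.5379 0.1608 0.0046] rot [ 3.1416 -0.      1.8419] w 0.144 gf 48.8 F [ 0.6  0.2 -5.1]
inc [-0.065  0.001 -0.004] turn 0.0
```

>>> {"api": "jog_arm", "payload": {
  "increments": [-0.01, 0, 0.003, 0, 0, 0, -0.02, 0, 0.006, 0, 0, 0, -0.03, 0, 0.01, 0, 0, 0, -0.04, 0, 0.01, 0, 0, 0, -0.045, 0, 0.01, 0, 0, 0, -0.05, 0, 0.01, 0, 0, 0, -0.055, 0, 0.01, 0, 0, 0, -0.06, 0, 0.01, 0, 0, 0]
}}

```text
t: 12.42
position: [0.5396, 0.1567, 0.0046]
ee_rot: [3.14, -0.002, 1.842]
force: [-1.8, 9.3, 3.7]
grip_width: 0.148
grasp_force: 50.0
```

```bash
python3 go.py .5397 .1546 .005 1.8416
```

```text
t 12.4167 pos [0.5396 0.1567 0.0046] rot [ 3.1396e+00 -1.9000e-03  1.8421e+00] w 0.148 gf 50.0 F [-1.8  9.3  3.7]
inc [-0.021 -0.005 -0.004] turn 0.0001
```

>>> {"api": "jog_arm", "payload": {
  "increments": [-0.005, 0, 0, 0, 0, 0, -0.01, 0, 0, 0, 0, 0, -0.015, 0, 0, 0, 0, 0, -0.02, 0, 0, 0, 0, 0, -0.025, 0, 0, 0, 0, 0, -0.03, 0, 0, 0, 0, 0, -0.03, 0, 0, 0, 0, 0, -0.03, 0, 0, 0, 0, 0]
}}

```text
t: 13.08
position: [0.5396, 0.1568, 0.0045]
ee_rot: [3.139, -0.006, 1.842]
force: [-3.7, 24.1, 5.0]
grip_width: 0.154
grasp_force: 50.1
```

```bash
python3 go.py .5397 .1546 .005 1.8416
```

```text
t 13.0833 pos [0.5396 0.1568 0.0045] rot [ 3.1392 -0.0064  1.8423] w 0.154 gf 50.1 F [-3.7 24.1  5. ]
inc [-0.021 -0.005 -0.005] turn 0.0001
```

>>> {"api": "jog_arm", "payload": {
  "increments": [0.01, 0, 0, 0, 0, 0, 0.02, 0, 0, 0, 0, 0, 0.03, 0, 0, 0, 0, 0, 0.03, 0, 0, 0, 0, 0, 0.03, 0, 0, 0, 0, 0, 0.03, 0, 0, 0, 0, 0, 0.03, 0, 0, 0, 0, 0, 0.03, 0, 0, 0, 0, 0]
}}

```text
t: 13.75
position: [0.5397, 0.1567, 0.0046]
ee_rot: [3.139, -0.002, 1.842]
force: [-2.5, 8.0, 4.9]
grip_width: 0.153
grasp_force: 50.1
```

>>> {"api": "jog_arm", "payload": {
  "increments": [0, 0, 0, 0, 0, 0, 0, 0, 0, 0, 0, 0, 0, 0, 0, 0, 0, 0, 0, 0, 0, 0, 0, 0, 0, 0, 0, 0, 0, 0, 0, 0, 0, 0, 0, 0, 0, 0, -0.1, 0, 0, 0, 0, 0, -0.25, 0, 0, 0],
  "grip": -0.3
}}

```text
t: 14.42
position: [0.5387, 0.1551, 0.0283]
ee_rot: [-3.139, -0.0, 1.842]
force: [0.1, 0.9, 0.9]
grip_width: 0.648
grasp_force: 0.0
```

```bash
cat > cup.py <<'E'
from h import *
def cupm(p,z0=0):
    t=np.linspace(0,2*np.pi,24,endpoint=False)
    return [[(p[0]+r*np.cos(a),p[1]+r*np.sin(a),z0+z) for a in t for r,z in((.0245,0),(.0335,.046))]]
def find(q,x,y,z0):
    obs=[];r=[]
    for n in("top","scene"):
        c=camera(n);u=px(c,[x,y,z0+.03])
        for d in trace(c,q):
            v=np.argwhere(d["pixels"]).mean(0)[::-1]
            if np.hypot(*(v-u))<12: obs.append((c,d["pixels"].astype(np.float32))); r.append(n); break
    for o,n in [(obs,"both")]+[([o],n) for o,n in zip(obs,r)]: print(q,n,[np.round(k,4) for k in fit(o,lambda p:cupm(p,z0),[x,y],[.005,.005])])
if __name__=="__main__":
    find("green_cup",.632,.273,0); find("orange_cup",.571,.043,.013)
E
python3 cup.py; python3 go.py .632 .273 .1 1.8416
```

```text
green_cup both [array([0.6414, 0.2743]), np.float64(534.0), np.float32(733.0)]
green_cup top [array([0.6317, 0.2732]), np.float64(251.875), np.float32(340.0)]
green_cup scene [array([0.6419, 0.2758]), np.float64(277.5), np.float32(393.0)]
orange_cup both [array([0.571 , 0.0476]), np.float64(481.9375), np.float32(531.0)]
orange_cup scene [array([0.571 , 0.0476]), np.float64(481.9375), np.float32(531.0)]
t 14.8167 pos [0.5391 0.1552 0.0281] rot [-3.1405e+00 -2.0000e-04  1.8420e+00] w 0.653 gf 0.0 F [-0.6 -0.2 -0.4]
inc [ 0.886  1.211 -0.719] turn 0.0001
```

```bash
cat > cup2.py <<'E'
from h import *
t=np.linspace(0,2*np.pi,24,endpoint=False)
def cupm(p,z0=0): return [[(p[0]+r*np.cos(a),p[1]+r*np.sin(a),z0+z) for a in t for r,z in((p[3],0),(p[2],p[4]))]]
import sys
def run(q,x,y,z0,names=("top","scene")):
    obs=[]
    for n in names:
        c=camera(n);u=px(c,[x,y,z0+.03])
        for d in trace(c,q):
            v=np.argwhere(d["pixels"]).mean(0)[::-1]
            if np.hypot(*(v-u))<14: obs.append((c,d["pixels"].astype(np.float32))); print(n,np.round(d["extent"],1),d["pixels"].sum()); break
    b=min((fit(obs,lambda p:cupm(p,z0),[x+dx,y,.027,.022,h],[.004,.004,-.003,-.003,.006]) for h in(.034,.044) for dx in(0,-.005)),key=lambda r:r[1])
    print(q,np.round(b[0],4),b[1:])
if __name__=="__main__":
    run("green_cup",.632,.273,0); run("green_cup",.605,.412,0); run("orange_cup",.571,.043,.013,("scene",))
E
python3 cup2.py
```

```text
top [267.1 180.7  22.8  24.9] 377
scene [296.8 218.2  24.4  17.2] 379
green_cup [0.6387 0.2741 0.027  0.0193 0.0294] (np.float64(53.375), np.float32(756.0))
top [209.8 201.   23.6  27. ] 402
scene [239.6 206.4  27.1  19.9] 350
green_cup [0.6127 0.4169 0.0274 0.0193 0.0302] (np.float64(62.9375), np.float32(752.0))
scene [384.9 250.5  29.9  24.8] 572
orange_cup [0.5751 0.046  0.0273 0.0242 0.0221] (np.float64(21.5), np.float32(572.0))
```

>>> {"api": "jog_arm", "payload": {
  "increments": [0, 0, -0.2, 0, 0, 0, 0, 0, -0.45, 0, 0, 0, 0.1, 0.15, -0.5, 0, 0, 0, 0.25, 0.35, -0.5, 0, 0, 0, 0.4, 0.55, -0.5, 0, 0, 0, 0.55, 0.75, -0.5, 0, 0, 0, 0.7, 0.95, -0.5, 0, 0, 0, 0.8, 1, -0.5, 0, 0, 0],
  "grip": -1
}}

```text
t: 15.98
position: [0.6158, 0.2608, 0.0782]
ee_rot: [3.141, -0.0, 1.843]
force: [-0.6, 0.3, -0.1]
grip_width: 1.0
grasp_force: 0.0
```

```bash
python3 go.py .638 .274 -.02 1.8416
```

```text
t 15.9833 pos [0.6158 0.2608 0.0782] rot [ 3.1405e+00 -2.0000e-04  1.8426e+00] w 1.0 gf 0.0 F [-0.6  0.3 -0.1]
inc [0.068 0.249 0.982] turn 0.0002
```

>>> {"api": "jog_arm", "payload": {
  "increments": [0.05, 0.13, 0, 0, 0, 0, 0.07, 0.25, 0, 0, 0, 0, 0.07, 0.25, 0.15, 0, 0, 0, 0.07, 0.25, 0.35, 0, 0, 0, 0.07, 0.25, 0.55, 0, 0, 0, 0.07, 0.25, 0.75, 0, 0, 0, 0.07, 0.25, 0.9, 0, 0, 0, 0.07, 0.25, 0.96, 0, 0, 0],
  "grip": -1
}}

```text
t: 16.65
position: [0.6348, 0.2719, -0.02]
ee_rot: [-3.137, -0.0, 1.842]
force: [-0.4, 0.6, -1.2]
grip_width: 1.0
grasp_force: 0.0
```

```bash
python3 go.py .638 .274 -.032 1.8416; python3 - <<'E'
from h import *
o=[]
S=camera("scene");s=state();u=px(S,s["position"]).astype(int);print(u)
a=S["color"][u[1]-75:u[1]+45,u[0]-65:u[0]+65,::-1]
b=cv2.resize(np.clip(a.astype(float)*1.5,0,255).astype(np.uint8),None,fx=5,fy=5,interpolation=cv2.INTER_CUBIC)
def pt(X): return tuple(np.round((px(S,X)-u+[65,75]+.5)*5).astype(int))
p=s["position"]; d=np.array([.9634,.268,0])
for sg in(1,-1):
  for z in(0,.02,.04): cv2.circle(b,pt([p[0]+sg*.0425*d[0],p[1]+sg*.0425*d[1],z]),3,(0,255,0),1)
cv2.imwrite("pics/g1.png",b)
E
```

```text
t 16.65 pos [ 0.6348  0.2719 -0.02  ] rot [-3.1371e+00 -1.0000e-04  1.8419e+00] w 1.0 gf 0.0 F [-0.4  0.6 -1.2]
inc [0.011 0.036 0.12 ] turn 0.0
[309 239]
```

View pics/g1.png

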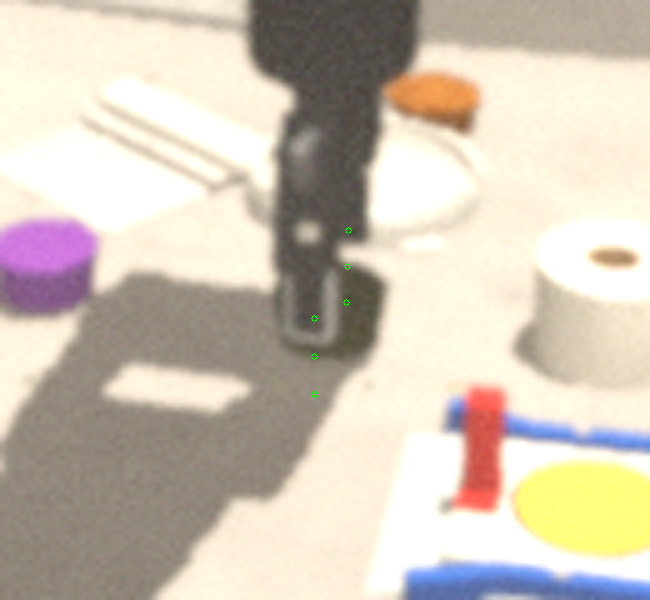

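>>> {"api": "jog_arm", "payload": {
  "increments": [0.01, 0.03, 0.02, 0, 0, 0, 0.01, 0.03, 0.04, 0, 0, 0, 0.01, 0.03, 0.06, 0, 0, 0, 0.01, 0.03, 0.08, 0, 0, 0, 0.01, 0.03, 0.08, 0, 0, 0, 0.01, 0.03, 0.08, 0, 0, 0, 0.01, 0.03, 0.08, 0, 0, 0, 0.01, 0.03, 0.08, 0, 0, 0],
  "grip": -1
}}

```text
t: 17.37
position: [0.6393, 0.2743, -0.0251]
ee_rot: [3.141, 0.0, 1.842]
force: [-0.2, 0.2, -0.5]
grip_width: 1.003
grasp_force: 0.0
```

>>> {"api": "jog_arm", "payload": {
  "increments": [0, 0, 0, 0, 0, 0, 0, 0, 0, 0, 0, 0, 0, 0, 0, 0, 0, 0, 0, 0, 0, 0, 0, 0, 0, 0, 0, 0, 0, 0, 0, 0, 0, 0, 0, 0, 0, 0, 0, 0, 0, 0, 0, 0, 0, 0, 0, 0],
  "grip": 1,
  "squeeze": 25
}}

```text
t: 18.03
position: [0.6395, 0.2744, -0.0247]
ee_rot: [3.141, 0.0, 1.842]
force: [-2.1, -0.2, 5.5]
grip_width: 0.755
grasp_force: 27.4
```

```bash
python3 go.py .638 .274 -.028 1.8416; python3 cup2.py | head -3
```

```text
t 18.0333 pos [ 0.6395  0.2744 -0.0247] rot [3.1406e+00 1.0000e-04 1.8420e+00] w 0.755 gf 27.4 F [-2.1 -0.2  5.5]
inc [ 0.001 -0.015  0.033] turn 0.0001
scene [297.4 216.9  22.9  20.2] 181
green_cup [0.6451 0.2612 0.0102 0.0086 0.0364] (np.float64(61.9375), np.float32(181.0))
top [212.  199.3  21.5  26.9] 383
```

>>> {"api": "jog_arm", "payload": {
  "increments": [0, 0, -0.02, 0, 0, 0, 0, 0, -0.06, 0, 0, 0, 0, 0, -0.13, 0, 0, 0, 0, 0, -0.22, 0, 0, 0, 0, 0, -0.33, 0, 0, 0, 0, 0, -0.45, 0, 0, 0, 0, 0, -0.57, 0, 0, 0, 0, 0, -0.68, 0, 0, 0]
}}

```text
t: 19.2
position: [0.6395, 0.2744, 0.0446]
ee_rot: [3.14, 0.0, 1.842]
force: [0.7, 0.8, -0.8]
grip_width: 0.748
grasp_force: 27.7
```

>>> {"api": "jog_arm", "payload": {
  "increments": [0, 0, -0.08, 0, 0, 0, -0.03, -0.03, -0.14, 0, 0, 0, -0.1, -0.09, -0.18, 0, 0, 0, -0.19, -0.18, -0.2, 0, 0, 0, -0.3, -0.29, -0.2, 0, 0, 0, -0.42, -0.4, -0.2, 0, 0, 0, -0.54, -0.52, -0.2, 0, 0, 0, -0.66, -0.64, -0.2, 0, 0, 0]
}}

```text
t: 19.87
position: [0.5941, 0.1922, 0.0624]
ee_rot: [-3.141, 0.0, 1.842]
force: [-0.1, -0.4, -0.5]
grip_width: 0.748
grasp_force: 27.7
```

```bash
python3 go.py .5519 .1125 .06 1.8416; python3 - <<'E'
from h import *
p=state()["position"]
for n in("top","scene"):
  c=camera(n)
  for X in((p[0],p[1],p[2]+.03),(p[0],p[1],p[2]+.05)): print(n,px(c,X).round(1))
  for d in trace(c,"green_cup"):
    m=d["pixels"]; v=np.argwhere(m).mean(0)[::-1]; print(np.round(d["extent"],1),v.round(1),c["color"][m].mean(0).round(),round(d["p"],2))
  for d in trace(c,"orange_cup")[:2]: print("or",np.round(d["extent"],1),round(d["p"],2))
E
```

```text
t 19.8667 pos [0.5941 0.1922 0.0624] rot [-3.1406  0.      1.8418] w 0.748 gf 27.7 F [-0.1 -0.4 -0.5]
inc [-0.655 -0.62   0.024] turn 0.0
top [316.6 196.7]
top [317.2 194.5]
[210.8 199.7  25.2  24.6] [222.9 210.9] [ 88.  34. 103.] 0.73
scene [335.8 213.3]
scene [336.2 204.8]
[322.6 199.4  27.7  19.7] [338.6 208.4] [76. 72. 60.] 0.83
[239.6 205.5  24.2  21. ] [252.3 216. ] [123.  82. 126.] 0.68
[139.3 234.2  20.4  22. ] [150.7 245.8] [119.  76. 123.] 0.68
[401.7 220.8  23.7  27.4] [415.3 234.8] [163.  62.  56.] 0.58
or [382.6 252.5  29.1  23.3] 0.7
```

```bash
python3 - <<'E'
from h import *
for n in("scene","top"):
  c=camera(n);i=c["color"].astype(int); m=(i[...,0]-i[...,2]>55)&(i[...,1]-i[...,2]>40)&(i[...,1]>i[...,0]*.75)
  b=np.zeros_like(m); u=px(c,[.5519,.1125,.013]).astype(int); b[u[1]-18:u[1]+19,u[0]-18:u[0]+17]=m[u[1]-18:u[1]+19,u[0]-18:u[0]+17]
  g,ce,st=comp(b); print(n,px(c,[.5519,.1125,.013]),ce,st, at(c,*ce,.013),"bbox ctr",at(c,st[0]+st[2]/2-.5,st[1]+st[3]/2-.5,.013))
E
```

```text
scene [362.61542769 265.13115076] [362.51239669 265.10743802] [347 256  32  19 484] [0.55188095 0.11271134 0.013     ] bbox ctr [0.55222042 0.11285928 0.013     ]Traceback (most recent call last):
  File "<stdin>", line 5, in <module>
  File "h.py", line 38, in comp
    k=1+np.argmax(st[1:,4]); return l==k,ce[k],st[k]
        ~~~~~~~~~^^^^^^^^^^
    return _wrapfunc(a, 'argmax', axis=axis, out=out, **kwds)
    return bound(*args, **kwds)
ValueError: attempt to get argmax of an empty sequence
```

>>> {"api": "jog_arm", "payload": {
  "increments": [-0.12, -0.115, 0, 0, 0, 0, -0.24, -0.23, 0, 0, 0, 0, -0.35, -0.33, 0, 0, 0, 0, -0.45, -0.43, 0, 0, 0, 0, -0.54, -0.51, 0, 0, 0, 0, -0.6, -0.57, 0, 0, 0, 0, -0.64, -0.61, 0, 0, 0, 0, -0.655, -0.62, 0, 0, 0, 0]
}}

```text
t: 20.93
position: [0.5529, 0.1134, 0.0627]
ee_rot: [-3.142, -0.0, 1.842]
force: [0.6, -0.7, -0.5]
grip_width: 0.747
grasp_force: 27.7
```

```bash
python3 go.py .5519 .1126 -.010 1.8416
```

```text
t 20.9333 pos [0.5529 0.1134 0.0627] rot [-3.1416 -0.      1.8416] w 0.747 gf 27.7 F [ 0.6 -0.7 -0.5]
inc [-0.005 -0.011  0.727] turn 0.0
```

>>> {"api": "jog_arm", "payload": {
  "increments": [-0.005, -0.01, 0.05, 0, 0, 0, -0.005, -0.01, 0.14, 0, 0, 0, -0.005, -0.01, 0.25, 0, 0, 0, -0.005, -0.01, 0.36, 0, 0, 0, -0.005, -0.01, 0.47, 0, 0, 0, -0.005, -0.01, 0.56, 0, 0, 0, -0.005, -0.01, 0.62, 0, 0, 0, -0.005, -0.01, 0.65, 0, 0, 0]
}}

```text
t: 21.6
position: [0.5518, 0.1133, -0.0036]
ee_rot: [-3.14, -0.0, 1.842]
force: [-0.4, 0.0, -1.6]
grip_width: 0.75
grasp_force: 27.7
```

>>> {"api": "jog_arm", "payload": {
  "increments": [0, 0, 0.01, 0, 0, 0, 0, 0, 0.02, 0, 0, 0, 0, 0, 0.03, 0, 0, 0, 0, 0, 0.04, 0, 0, 0, 0, 0, 0.05, 0, 0, 0, 0, 0, 0.06, 0, 0, 0, 0, 0, 0.07, 0, 0, 0, 0, 0, 0.07, 0, 0, 0]
}}

```text
t: 22.27
position: [0.5521, 0.1131, -0.0095]
ee_rot: [-3.141, -0.0, 1.842]
force: [-0.5, 0.4, -0.5]
grip_width: 0.748
grasp_force: 27.7
```

```bash
python3 go.py .5519 .1126 -.012 1.8416
```

```text
t 22.2667 pos [ 0.5521  0.1131 -0.0095] rot [-3.1414e+00 -1.0000e-04  1.8420e+00] w 0.748 gf 27.7 F [-0.5  0.4 -0.5]
inc [-0.004 -0.003  0.025] turn 0.0001
```

>>> {"api": "jog_arm", "payload": {
  "increments": [0, 0, 0.003, 0, 0, 0, 0, 0, 0.006, 0, 0, 0, 0, 0, 0.009, 0, 0, 0, 0, 0, 0.012, 0, 0, 0, 0, 0, 0.016, 0, 0, 0, 0, 0, 0.02, 0, 0, 0, 0, 0, 0.02, 0, 0, 0, 0, 0, 0.02, 0, 0, 0]
}}

```text
t: 22.93
position: [0.5522, 0.1131, -0.0114]
ee_rot: [-3.141, -0.0, 1.842]
force: [-0.3, 1.0, -0.4]
grip_width: 0.748
grasp_force: 27.7
```

>>> {"api": "jog_arm", "payload": {
  "increments": [0, 0, 0.002, 0, 0, 0, 0, 0, 0.004, 0, 0, 0, 0, 0, 0.006, 0, 0, 0, 0, 0, 0.008, 0, 0, 0, 0, 0, 0.01, 0, 0, 0, 0, 0, 0.01, 0, 0, 0, 0, 0, 0.01, 0, 0, 0, 0, 0, 0.01, 0, 0, 0]
}}

```text
t: 23.6
position: [0.5523, 0.1129, -0.0118]
ee_rot: [3.141, 0.0, 1.842]
force: [-2.6, -1.4, 6.6]
grip_width: 0.749
grasp_force: 28.0
```

>>> {"api": "jog_arm", "payload": {
  "increments": [0, 0, 0, 0, 0, 0, 0, 0, 0, 0, 0, 0, 0, 0, 0, 0, 0, 0, 0, 0, 0, 0, 0, 0, 0, 0, 0, 0, 0, 0, 0, 0, 0, 0, 0, 0, 0, 0, 0, 0, 0, 0, 0, 0, 0, 0, 0, 0],
  "grip": -1
}}

```text
t: 24.27
position: [0.5522, 0.1131, -0.0124]
ee_rot: [-3.142, -0.0, 1.842]
force: [0.1, 0.3, 0.5]
grip_width: 0.997
grasp_force: 0.0
```

>>> {"api": "jog_arm", "payload": {
  "increments": [0, 0, -0.05, 0, 0, 0, 0, 0, -0.15, 0, 0, 0, 0, 0, -0.28, 0, 0, 0, 0, 0, -0.42, 0, 0, 0, 0, 0, -0.56, 0, 0, 0, 0, 0, -0.7, 0, 0, 0, 0, 0, -0.85, 0, 0, 0, 0, 0, -1, 0, 0, 0]
}}

```text
t: 24.93
position: [0.5522, 0.1131, 0.0894]
ee_rot: [3.141, 0.0, 1.842]
force: [-0.4, 0.4, 0.4]
grip_width: 1.002
grasp_force: 0.0
```

>>> {"api": "jog_arm", "payload": {
  "increments": [0.12, 0.12, -0.1, 0, 0, 0, 0.25, 0.25, -0.2, 0, 0, 0, 0.37, 0.37, -0.3, 0, 0, 0, 0.5, 0.5, -0.4, 0, 0, 0, 0.62, 0.5, -0.4, 0, 0, 0, 0.75, 0.5, -0.4, 0, 0, 0, 0.87, 0.5, -0.4, 0, 0, 0, 1, 0.5, -0.4, 0, 0, 0]
}}

```text
t: 25.6
position: [0.5724, 0.2235, 0.1272]
ee_rot: [-3.14, -0.0, 1.842]
force: [0.2, 0.4, -1.0]
grip_width: 0.999
grasp_force: 0.0
```

```bash
python3 go.py .5519 .1126 -.012 1.8416;python3 - <<'E'
from h import *
for n in("top","scene"):
  c=camera(n); save(c,"end_"+n+".png")
  print(n,"exp green",px(c,[.5519,.1126,.033]).round(1),"exp orange",px(c,[.5712,.043,.033]).round(1))
  for q in("green_cup","orange_cup"):
   for d in trace(c,q):
    m=d["pixels"]; v=np.argwhere(m).mean(0)[::-1]; print(q,np.round(d["extent"],1),v.round(1),c["color"][m].mean(0).round(),round(d["p"],2))
  i=c["color"].astype(int); m=(i[...,0]-i[...,2]>55)&(i[...,1]-i[...,2]>40)&(i[...,1]>i[...,0]*.75)
  k,l,st,ce=cv2.connectedComponentsWithStats(m.astype(np.uint8)); print("yellow",[(s.tolist(),e.round(1).tolist()) for s,e in zip(st[1:],ce[1:]) if s[4]>8])
E
python3 cup2.py >/dev/null; python3 - <<'E'
from cup2 import *
run("green_cup",.5519,.1126,.013); run("orange_cup",.5712,.043,.013)
E
```

```text
t 25.6 pos [0.5724 0.2235 0.1272] rot [-3.1402e+00 -1.0000e-04  1.8418e+00] w 0.999 gf 0.0 F [ 0.2  0.4 -1. ]
inc [-1.014 -0.494  1.392] turn 0.0
top exp green [350.3 214.2] exp orange [376.8 201.9]
green_cup [172.2 298.   19.3  22.1] [181.6 308.5] [ 89.  36. 105.] 0.92
green_cup [210.7 200.5  24.5  24.6] [222.9 211.1] [ 88.  35. 103.] 0.72
green_cup [360.  138.9  14.7  17.4] [367.9 148. ] [163.  20.  16.] 0.51
green_cup [392.1 204.9   1.8  10.2] [391.5 209.6] [169. 175. 160.] 0.42
orange_cup [391.1 205.    2.6  12.1] [391.3 209.3] [148. 152. 138.] 0.21
yellow [([13, 368, 6, 6, 28], [15.5, 370.7])]
scene exp green [363.3 257. ] exp orange [400.5 261.4]
green_cup [239.6 205.7  24.1  23.1] [252.2 215.9] [122.  80. 126.] 0.73
green_cup [403.1 222.5  22.4  26.3] [415.6 234.4] [164.  61.  55.] 0.7
green_cup [349.4 250.1  28.1  19.6] [363.2 257.8] [71. 68. 49.] 0.69
orange_cup [384.2 251.   27.6  24.4] [399.  262.9] [149. 101.  60.] 0.82
yellow [([531, 96, 5, 3, 9], [533.6, 96.6]), ([10, 209, 6, 6, 23], [12.7, 211.5]), ([348, 260, 31, 15, 192], [363.8, 269.0]), ([384, 265, 33, 15, 191], [402.0, 273.8])]
scene [348.3 248.3  28.3  22. ] 535
green_cup [0.5569 0.1137 0.0264 0.0217 0.0268] (np.float64(21.6875), np.float32(535.0))
scene [385.3 253.1  25.8  19.6] 552
orange_cup [0.5742 0.0468 0.027  0.0233 0.0224] (np.float64(32.75), np.float32(552.0))
```

```bash
python3 -c "
from station import job_done
print(job_done())"
```

```text
the job is handed in; nothing more can be done
None
```

The job is handed in. The carrier slid up the ramp and stopped dead against the end stop, with the orange cup still on its front spot. The green cup stands upright and centred on the rear spot by the last camera check, and the label roll was never touched.

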